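Take the lift-off lid from the bread box and stand it in the board rack

ROBOT

A 7-joint arm with a two-finger parallel gripper is mounted at the origin on the work surface. World frame = base frame: x ahead of the robot, y to its left, z up, the work surface at z = 0. Lengths are in m, angles in rad, forces in N, time in s.
With the tool pointing down it reaches from about 0.35 to 0.9 m from the base axis. Payload 19.9 kg.
Tool frame: the origin (TCP) lies midway between the tips of the shut fingers; the grasp point (between the pads) lies 19 mm behind it; z points along the fingers, y is the line along which they close (so a half turn about z gives the same grasp; the last joint's range is limited). The gripper opens to 94 mm and grips with 3 to 60 N. Pads are 16 mm wide; open, the fingers measure 119 mm over their backs; the gripper's body (75 mm by 177 mm) begins 78 mm behind the grasp point.
Start: joints at [1.192, 0.417, -0.01, 1.614, 0.005, 1.111, -0.053], TCP at [0.207, -0.59, 0.205] pointing down, gripper open.
Joint ranges: [-2.81, 2.81], [-0.39, 2.02], [-1.27, 1.25], [0.06, 2.57], [-1.19, 4.33], [0.19, 2], [-2.82, 2.82]. Speed limits (rad/s): [1.89, 1.89, 2.39, 2.39, 3.01, 3.01, 3.01].

INTERFACE

Orientations are given as a unit quaternion [x, y, z, w].
In Python, from rig import arm gives the robot as it stands.
- The arm moves only by the shell command python3 -m creep 'ROWS' [FORCE]. ROWS is JSON, a list of rows, each a list of 3 entries, a list of its own where there are three numbers: the shift along the tool's x, y, z each as a share of 0.04 m, from -1 to 1, then the turn, a rotation vector about the tool's x, y, z each as a share of 0.12 rad, from -1 to 1, then the closure, from -1 (fully open) to 1 (shut). A call has exactly 10 rows; each row shifts and turns the commanded pose from where the row before left it, along the tool's axes as they then stand; what a row does not reach is not made up. A row lasts 1/12 s, in which the tool goes at most 41.7 mm and 7.16 degrees, less where a joint would pass 70% of its speed; a pose out of reach is approached as far as the arm can. A call with a number of a shift or a turn outside -1 to 1 is refused whole. A call with a gripper value outside its range is refused whole. The fingers move at their own pace and stop on an object; FORCE is the grip in N (left out, the last holds). Time passes only in rows, so rows that do not move let the fingers close, or fill a call up. It gives the time, the measured TCP pose, the force, the opening and the grip force at its end, in the units of the state.
- arm.get_obs(): the state, without advancing time (a new reading comes with each control period).
- arm.get_image(name): name is "side" or "top"; returns a dict with "frame" (384x512x3 uint8, red, green, blue), "fx", "fy", "cx", "cy" (pixels), "k1" (the pictures are not rectified: a ray, as slopes to the right and down, at radius r is drawn at 1 + k1 r^2 times it, then the intrinsics apply), "origin" and "rotation" of the camera in the world. Camera axes: x right, y up, looking along -z (the intrinsics and any distortion apply to the point x, -y, -z); pixel columns grow to the right and rows downward; lengths in m; the calibration is good to about 2 mm. A picture is of the moment at which its call begins. There is no depth.
- arm.close_job(): hands the job in; it is judged then, once.
The state is a dict: "time": time; "qpos": joint angles; "joint_velocities": joint speeds; "tau": joint torques, N m; "ee_pos": TCP position; "eef_rot": TCP orientation; "force": force on the tool from outside, world axes, zero at the start; "ft_torque": the same for the moment, N m; "grip_width": opening from 0.0 (shut) to 1.0 (fully open); "grasp_force": force on a finger pad.
Only numpy, scipy, OpenCV 4.12 (cv2) and the standard library are available. Lean on these libraries where they do the work, as an engineer would, in place of code of your own. Each camera call takes 0.05 s, during which the arm holds its last target. There are 200 camera calls.

TASK

Take the wooden lid off the white bread box so that the box can be filled: raise it by its handle until it leans back on the steel rail behind the hinge and let go of it there; then take it by its upper edge, lift it straight up off the hinge pins while it is upright, and lower it - do not drop it - into the empty slot of the wooden rack, standing upright with its hinge edge down. Leave the other things as they are.

Things in the scene. Friction and masses are not known exactly. Their poses are not given: they have to be found in the camera images.
- box: White open wooden bread box, fixed, 150 (x) x 220 (y) x 90 mm high, walls 9 mm, closed by the lid at the start; origin at the centre of its underside, z up. The hinge is outside its +x wall; the box does not move.
- box_hinge (a point): Middle of the hinge's pin axis, 90 mm in +x from the box's centre, 96 mm above the counter; axes as the box's. Two fixed steel pins, 8 mm thick, lie along y, centred at y = +-75 mm, each between two cheeks 26 mm apart that keep the lid from going sideways (3 mm play each side).
- box_rail (a point): Middle of the steel rail behind the hinge, 10 mm thick, 80 mm long along y, on two thin posts; 50 mm above and 18.5 mm in +x from the pin axis. The opened lid leans its top face on it, about 8 degrees past vertical, and stays there by its own weight.
- lid: Loose wooden lid, about 0.33 kg. Origin on the pin axis midway between the hinges; closed, its axes are the box's; upright, its x axis points down. Panel 12 mm thick (z -6 to +6 mm), 200 mm wide (y), from x = -12 to x = -172 mm. It swings freely about the pins and falls shut if let go before it is past vertical. A rib under it, inside the box's front wall, keeps the closed lid from sliding off.
- lid_fork (a point): One of the lid's two steel hinge forks (at y = +75 mm; the other at -75 mm), on the pin axis: 20 mm wide (y), 21 mm thick (z), an 11 mm slot opening to the lid's +x, ends at x = +8 mm. Closed, the pins lie in the slots; with the lid upright the forks sit over the pins and lift straight up, clear after 15 mm. 2.5 mm play along x: the upright lid sits up to 2.5 mm lower.
- lid_bar (a point): Middle of the lid's dark steel handle: a round bar 10 mm thick, 100 mm long along y, on two legs, at x = -122, z = +46 mm in the lid's frame (40 mm off the top face). The bar is round, so the lid can turn in the fingers while the gripper keeps pointing down. Axes as the lid's.
- lid_edge (a point): Middle of the lid's front edge (x = -172 mm, z = 0 in the lid's frame), the uppermost edge when the lid is open; 12 mm thick there. Held here lightly or carried fast, the lid swings in the fingers: grip it firmly (50 N does no harm). Axes as the lid's.
- rack: Wooden board rack, fixed: base 150 (x) x 240 (y) x 12 mm with two slots along its y, each between two pairs of dowels 8 mm thick that stand 83 mm above the base, at y = +-28 mm, leaving 24 mm between the pairs. Slot centres at x = -35 mm (a small board stands in it) and x = +35 mm (empty). Origin at the centre of the base's underside, z up.
- rack_slot (a point): Centre of the empty slot, on the top of the rack's base (12 mm above the counter); axes as the rack's, the slot runs along y. A lid stood in it rests on its fork ends, its origin then 8 mm above this point; it may face either way and lean against the dowels.
- board: Bystander: small dark wooden board, 130 x 100 mm, 12 mm thick, standing in the rack's other slot (top 112 mm above the counter). Origin at the middle of its lower edge.
- spice: Bystander: spice jar, 40 mm across, 85 mm high. Origin under its centre.
- can: Bystander: food can, 66 mm across, 85 mm high. Origin under its centre.
- sauce: Bystander: sauce jar, 72 mm across, 130 mm high. Origin under its centre.
- ramekin: Bystander: white bowl, 100 mm across, 50 mm high. Origin under its centre.
- spoon: Bystander: wooden spoon lying on the counter.
- oil: Bystander: oil bottle, 60 mm across, 200 mm high. Origin under its centre.

How it is judged:
By the outcome, as a careful person would: the job done as asked, in the order asked, and still so for the second after the job is handed in, with the robot touching nothing.
It also fails if it takes over 72 s, if anything falls off the work surface, if the arm or the gripper's body presses on something with over 40 N, if the wrist force passes 120 N, or if a joint passes its speed limit or range.

## Working session

There is one attempt and no reset: what is moved stays moved. The work goes in short steps, Python scripts to look and compute and a shell command to move; the robot and the scene stay as the last step left them, time stands still between calls to the robot, and variables do not carry over. Pictures are saved under pics/ and viewed, at most 10 in all, crops included, and the job is handed in when it is done.

```bash
mkdir -p pics; ls
cat > h.py <<'E'
import numpy as np, cv2
from rig import arm
def cam(n):
    d=arm.get_image(n); return d
def ray(d,u,v):
    x=(u-d["cx"])/d["fx"]; y=(v-d["cy"])/d["fy"]
    r=np.hypot(x,y); s=r
    for _ in range(20): s=r/(1+d["k1"]*s*s)
    k=s/r if r else 1
    a=np.array(d["rotation"]).reshape(3,3)@np.array([x*k,-y*k,-1.]); return np.array(d["origin"]),a/np.linalg.norm(a)
def onz(d,u,v,z):
    o,a=ray(d,u,v); return o+a*(z-o[2])/a[2]
def tri(d1,p1,d2,p2):
    o1,a1=ray(d1,*p1);o2,a2=ray(d2,*p2)
    t=np.linalg.lstsq(np.c_[a1,-a2],o2-o1,rcond=None)[0]
    q1=o1+t[0]*a1;q2=o2+t[1]*a2
    return (q1+q2)/2,np.linalg.norm(q1-q2)
def proj(d,P):
    c=np.array(d["rotation"]).reshape(3,3).T@(np.array(P)-d["origin"]); x,y=c[0]/-c[2],-c[1]/-c[2]
    k=1+d["k1"]*(x*x+y*y); return np.array([d["cx"]+d["fx"]*x*k,d["cy"]+d["fy"]*y*k])
E
python3 - <<'E'
from h import *
import pickle
D={n:cam(n) for n in("side","top")}
pickle.dump(D,open("d0.pkl","wb"))
for n,d in D.items():
    print(n,{k:np.round(v,3).tolist() for k,v in d.items() if k!="frame"})
    cv2.imwrite(f"pics/{n}0.png",cv2.resize(d["frame"][:,:,::-1],(800,600),interpolation=cv2.INTER_CUBIC))
print(arm.get_obs())
E
```

```text
pics
side {'fx': 407.047, 'fy': 407.047, 'cx': 258.673, 'cy': 193.228, 'k1': -0.103, 'origin': [1.19, -0.782, 1.115], 'rotation': [0.369, 0.137, 0.323, 0.861]}
top {'fx': 462.414, 'fy': 462.414, 'cx': 257.561, 'cy': 186.323, 'k1': -0.075, 'origin': [0.219, -0.008, 1.74], 'rotation': [0.067, -0.058, -0.696, 0.713]}
{'time': 0.1, 'qpos': array([ 1.19148182,  0.41790244, -0.01026776,  1.61403735,  0.00474715,
        1.11069687, -0.05298243]), 'joint_velocities': array([-0.0017598 , -0.00149131,  0.00116221, -0.00173979, -0.00101453,
        0.00013935, -0.00113018]), 'tau': array([ 1.22900616e-03, -8.52582121e+01,  6.40335884e-01, -4.26699650e+01,
       -4.87741828e-02,  1.63455721e-02,  1.18801754e-05]), 'ee_pos': array([ 0.20700032, -0.5894095 ,  0.20492762]), 'eef_rot': array([ 9.85767747e-01,  1.68112126e-01, -1.53360931e-04, -4.88288232e-04]), 'force': array([-0.27446253, -0.5540256 , -0.27154143]), 'ft_torque': array([ 0.02595837,  0.00870307, -0.02754628]), 'grasp_force': 0.0, 'grip_width': 1.0001058005267949}
```

Rotation is a quaternion; I'll fix the helper for that.

```bash
sed -i 's/^def cam.*/from scipy.spatial.transform import Rotation as R\ndef cam(n):/; s/d=arm.get_image(n); return d/d=dict(arm.get_image(n)); d["rotation"]=R.from_quat(d["rotation"]).as_matrix(); return d/' h.py
python3 - <<'E'
import pickle
from h import *
D=pickle.load(open("d0.pkl","rb"))
for d in D.values(): d["rotation"]=R.from_quat(d["rotation"]).as_matrix()
pickle.dump(D,open("d0.pkl","wb"))
E
```

```text
(no output)
```

View pics/side0.png

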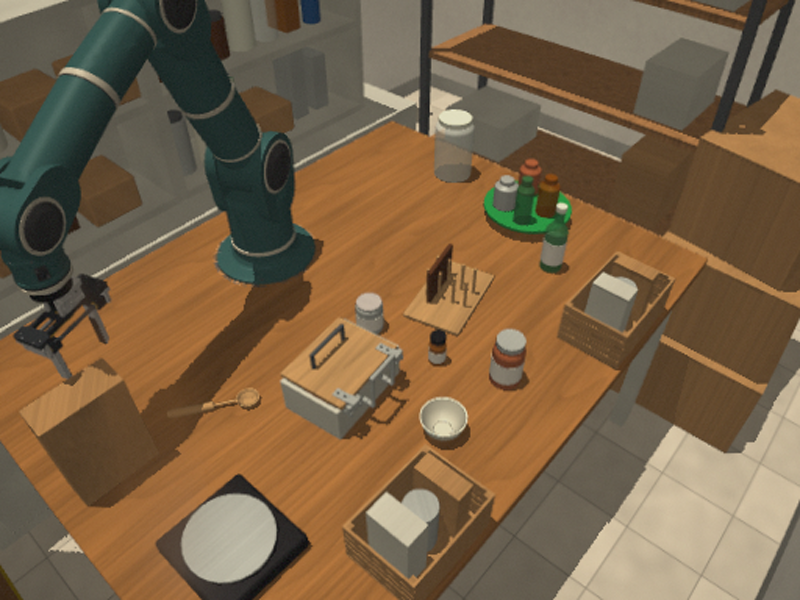

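View pics/top0.png

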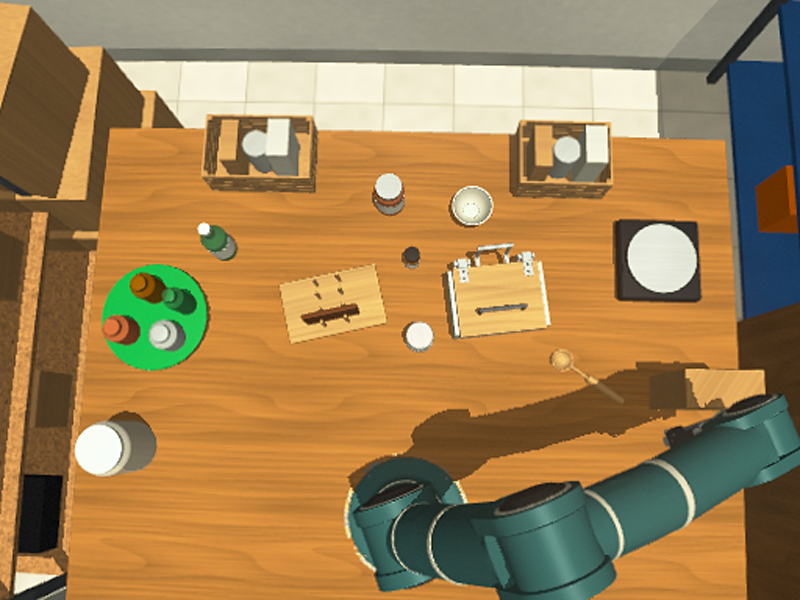

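Side: box around (340,375), handle (328,345), hinge (365,375), rack (450,290). Top: box (500,300), handle (502,308), hinge forks (462,268) and (527,262), rack (332,302) with the dark board at (330,315) and the empty slot at (325,287). I'll zoom in to pick the corners.

Run:
```python
import pickle
from h import *
D=pickle.load(open("d0.pkl","rb"))
def crop(n,x0,y0,w,hh,s):
    f=D[n]["frame"][y0:y0+hh,x0:x0+w,::-1]
    g=cv2.resize(f,(int(w*s),int(hh*s)),interpolation=cv2.INTER_CUBIC)
    for x in range((x0+9)//10*10,x0+w,10):
        c=int((x-x0+.5)*s); cv2.line(g,(c,0),(c,5),(0,0,255),1); cv2.putText(g,str(x),(c-9,15),0,.32,(0,0,0),1)
    for y in range((y0+9)//10*10,y0+hh,10):
        c=int((y-y0+.5)*s); cv2.line(g,(0,c),(5,c),(0,0,255),1); cv2.putText(g,str(y),(7,c+4),0,.32,(0,0,0),1)
    cv2.imwrite(f"pics/{n}z.png",g)
crop("top",172,148,184,76,4.34)
crop("side",175,150,145,130,4.5)
```

```text
(no output)
```

View pics/topz.png

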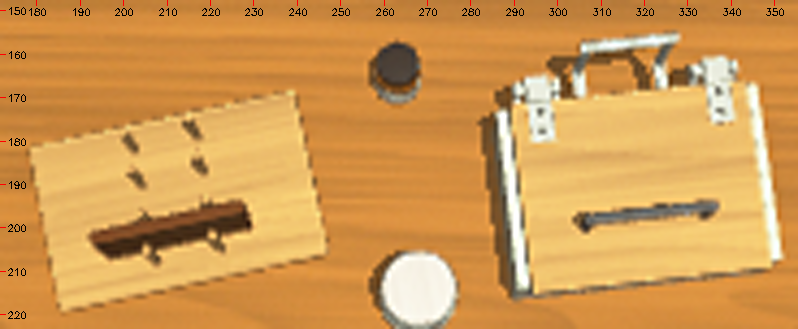

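View pics/sidez.png

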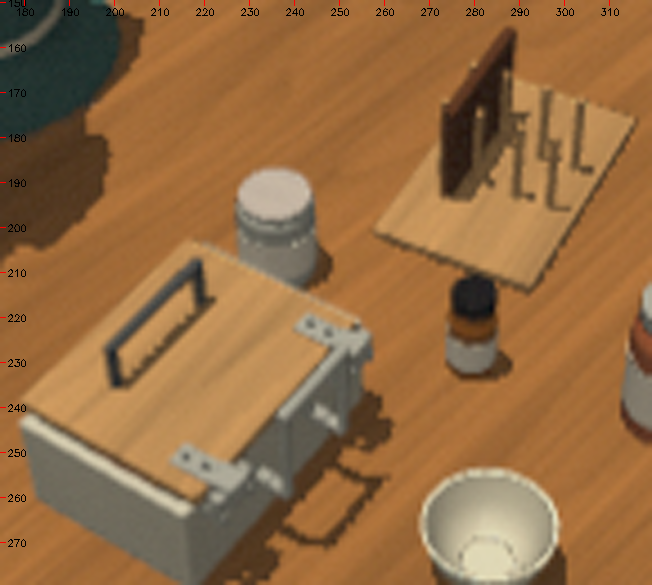

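Top zoom: bar ends (585,220) and (713,209); rack corners (30,149), (295,91), (327,255), (63,311); rail (583,47)-(678,37). Side zoom: bar (110,348)-(197,263); lid corners (22,408), (195,240), (195,500), (362,322); rack corners (375,232), (530,291), (635,121).

Run:
```python
import pickle
from h import *
np.set_printoptions(precision=4,suppress=True)
D=pickle.load(open("d0.pkl","rb"));T,S=D["top"],D["side"]
t=lambda u,v:(172+u/4.34-.5,148+v/4.34-.5)
s=lambda u,v:(175+u/4.5-.5,150+v/4.5-.5)
P={}
for n,a,b in [("bar+",(585,220),(197,263)),("bar-",(713,209),(110,348)),("lidF+",(528,294),(195,240)),("lidF-",(775,267),(22,408)),
 ("lidH-",(745,85),(195,500)),("rk--",(327,255),(375,232)),("rk+-",(295,91),(530,291)),("rk++",(30,149),(635,121)),]:
    P[n],e=tri(T,t(*a),S,s(*b)); print(n,P[n],"gap",round(e,4))
print("onplane: bar z.148",onz(T,*t(585,220),.148),onz(T,*t(713,209),.148),onz(S,*s(197,263),.148),onz(S,*s(110,348),.148))
r=[onz(T,*t(*a),.012) for a in [(30,149),(295,91),(327,255),(63,311)]]
print("rack",np.array(r),"c",np.mean(r,0),"sides",[np.linalg.norm(r[i]-r[i-1]) for i in range(4)])
d=r[0]-r[1]+r[3]-r[2];print("rack y dir",np.degrees(np.arctan2(-d[0],d[1])))
l=[onz(T,*t(*a),.102) for a in [(528,294),(775,267)]];print("lid F",l,np.linalg.norm(l[0]-l[1]))
d=l[0]-l[1];print("yaw lidF",np.degrees(np.arctan2(-d[0],d[1])))
d=P["bar+"]-P["bar-"];print("yaw bar",np.degrees(np.arctan2(-d[0],d[1])),np.linalg.norm(d))
print("rail",onz(T,*t(583,47),.146),onz(T,*t(678,37),.146))
```

```text
bar+ [ 0.4666 -0.1534  0.1397] gap 0.0008
bar- [ 0.4789 -0.2554  0.1399] gap 0.0026
lidF+ [ 0.4123 -0.1092  0.0945] gap 0.0038
lidF- [ 0.4394 -0.313   0.0938] gap 0.0043
lidH- [ 0.5927 -0.2891  0.0953] gap 0.0045
rk-- [0.453  0.0605 0.0032] gap 0.0031
rk+- [0.5978 0.0923 0.005 ] gap 0.0014
rk++ [0.5401 0.3248 0.0064] gap 0.0015
onplane: bar z.148 [ 0.4655 -0.1523  0.148 ] [ 0.4768 -0.2551  0.148 ] [ 0.4725 -0.1591  0.148 ] [ 0.4857 -0.2588  0.148 ]
rack [[0.5385 0.3232 0.012 ]
 [0.5957 0.0914 0.012 ]
 [0.4507 0.059  0.012 ]
 [0.3963 0.2866 0.012 ]] c [0.4953 0.19   0.012 ] sides [np.float64(0.14681351164436265), np.float64(0.2387315661014673), np.float64(0.14859874164552775), np.float64(0.23403979810026046)]
rack y dir 13.666462726743397
lid F [array([ 0.4102, -0.1102,  0.102 ]), array([ 0.4371, -0.3132,  0.102 ])] 0.2047962170512561
yaw lidF 7.5324422232213974
yaw bar 6.9078792584434945 0.10272537447071324
rail [ 0.6085 -0.15    0.146 ] [ 0.6187 -0.2276  0.146 ]
```

Bar at about (0.473,-0.205,0.141), box yaw about 7.3°, pin axis about (0.594,-0.190). Rack yaw is about 13.7°, with the slot at about (0.530,0.198). All of it agrees with the stated sizes and heights. Next I move up and across toward the bar.

```bash
cat >> h.py <<'E'
np.set_printoptions(precision=4,suppress=True)
BX=np.radians(7.3); BAR=np.array([.4730,-.2050,.1415]); PIN=np.array([.594,-.190,.096])
def to(p,yaw=None,pitch=None,off=.019):
    """units of rows to bring grasp point to p; tool y along yaw, tool z down"""
    o=arm.get_obs(); M=R.from_quat(o["eef_rot"]).as_matrix(); g=o["ee_pos"]-off*M[:,2]
    print("t",o["time"],"grasp",g,"toolz",M[:,2],"tooly",M[:,1],"F",o["force"],"w",o["grip_width"]*94,"gf",o["grasp_force"])
    if p is not None: print(" shift units",M.T@(np.array(p)-g)/.04)
    if yaw is not None:
        y=np.array([np.cos(yaw),np.sin(yaw),0]); z=np.array([0,0,-1.]); W=np.c_[np.cross(y,z),y,z]
        print(" turn units",R.from_matrix(M.T@W).as_rotvec()/.12)
E
python3 -m creep '[[[0.3,-0.2,-0.3],[0,0,0],-1],[[0.6,-0.4,-0.4],[0,0,0],-1],[[0.7,-0.5,-0.4],[0,0,0],-1],[[0.7,-0.5,-0.4],[0,0,-0.6],-1],[[0.7,-0.5,-0.4],[0,0,-0.6],-1],[[0.7,-0.5,0],[0,0,-0.6],-1],[[0.7,-0.5,0],[0,0,-0.6],-1],[[0.7,-0.4,0],[0,0,-0.6],-1],[[0.7,-0.3,0],[0,0,-0.6],-1],[[0.5,-0.2,0],[0,0,-0.6],-1]]' 20
python3 -c "
from h import *
to(BAR+[0,0,.07],BX)"
```

```text
time: 0.93
ee_pos: [0.3564, -0.3275, 0.2821]
eef_rot: [0.911, 0.411, 0.0, 0.0]
force: [0.3, -0.4, 1.0]
grip_width: 1.0
grasp_force: 0.0
t 0.9333 grasp [ 0.3564 -0.3275  0.3011] toolz [ 0.0003 -0.0004 -1.    ] tooly [ 0.7498 -0.6616  0.0005] F [ 0.3322 -0.3644  0.9713] w 93.98535447114008 gf 0.0
 shift units [4.2244 0.1594 2.2389]
 turn units [ 0.0034  0.0027 -7.0865]
```

```bash
python3 -m creep '[[[0.7,0,0.2],[0,0,0],-1],[[0.7,0,0.2],[0,0,0],-1],[[0.7,0.05,0.2],[0,0,0],-1],[[0.7,0.05,0.2],[0,0,0],-1],[[0.7,0.05,0.2],[0,0,0],-1],[[0.7,0,0.2],[0,0,0],-1],[[0,0,0],[0,0,-0.9],-1],[[0,0,0],[0,0,-0.9],-1],[[0,0,0],[0,0,-0.9],-1],[[0,0,0],[0,0,-0.9],-1]]'
python3 -m creep '[[[0,0,0],[0,0,-0.9],-1],[[0,0,0],[0,0,-0.9],-1],[[0,0,0],[0,0,-0.9],-1],[[0,0,0],[0,0,-0.8],-1],[[0,0,0],[0,0,0],-1],[[0,0,0],[0,0,0],-1],[[0,0,0],[0,0,0],-1],[[0,0,0],[0,0,0],-1],[[0,0,0],[0,0,0],-1],[[0,0,0],[0,0,0],-1]]'
python3 - <<'E'
from h import *
to(BAR,BX)
d=cam("top");cv2.imwrite("pics/t1.png",cv2.resize(d["frame"][130:240,260:380,::-1],(600,550),interpolation=cv2.INTER_CUBIC))
E
```

```text
time: 1.77
ee_pos: [0.4715, -0.2085, 0.2338]
eef_rot: [0.802, 0.597, -0.0, 0.0]
force: [0.1, 0.1, -0.9]
grip_width: 0.998
grasp_force: 0.0
time: 2.6
ee_pos: [0.4715, -0.2093, 0.2334]
eef_rot: [0.663, 0.749, -0.0, -0.0]
force: [-0.3, -0.8, 0.3]
grip_width: 1.001
grasp_force: 0.0
t 2.6 grasp [ 0.4715 -0.2093  0.2524] toolz [-0.0001  0.     -1.    ] tooly [ 0.9926  0.1218 -0.0001] F [-0.2502 -0.803   0.2826] w 94.13042660198575 gf 0.0
 shift units [0.1009 0.0497 2.7737]
 turn units [-0.0007 -0.0005 -0.0443]
```

```bash
python3 -m creep '[[[0.1,0.05,0.3],[0,0,0],-1],[[0,0,0.4],[0,0,0],-1],[[0,0,0.4],[0,0,0],-1],[[0,0,0.4],[0,0,0],-1],[[0,0,0.4],[0,0,0],-1],[[0,0,0.3],[0,0,0],-1],[[0,0,0.3],[0,0,0],-1],[[0,0,0.2],[0,0,0],-1],[[0,0,0.07],[0,0,0],-0.2],[[0,0,0],[0,0,0],0.2]]' 10
python3 -m creep '[[[0,0,0],[0,0,0],0.3],[[0,0,0],[0,0,0],0.6],[[0,0,0],[0,0,0],0.8],[[0,0,0],[0,0,0],1],[[0,0,0],[0,0,0],1],[[0,0,0],[0,0,0],1],[[0,0,0],[0,0,0],1],[[0,0,0],[0,0,0],1],[[0,0,0],[0,0,0],1],[[0,0,0],[0,0,0],1]]' 10
python3 - <<'E'
from h import *
to(BAR,BX)
E
```

```text
time: 3.48
ee_pos: [0.4729, -0.205, 0.1222]
eef_rot: [0.662, 0.749, -0.0, -0.0]
force: [0.8, -0.1, -0.1]
grip_width: 0.894
grasp_force: 0.0
time: 4.32
ee_pos: [0.473, -0.2051, 0.1226]
eef_rot: [0.662, 0.749, 0.0, -0.0]
force: [0.2, 0.0, -0.9]
grip_width: 0.186
grasp_force: 0.0
t 4.3167 grasp [ 0.473  -0.2051  0.1416] toolz [-0.0001  0.0001 -1.    ] tooly [ 0.9924  0.1227 -0.0001] F [ 0.2023  0.0412 -0.9433] w 17.45747984253607 gf 0.0
 shift units [0.0028 0.0001 0.0034]
 turn units [-0.0006 -0.0007 -0.0369]
```

```bash
python3 -m creep '[[[0,0,0],[0,0,0],1],[[0,0,0],[0,0,0],1],[[0,0,0],[0,0,0],1],[[0,0,0],[0,0,0],1],[[0,0,0],[0,0,0],1],[[0,0,0],[0,0,0],1],[[0,0,0],[0,0,0],1],[[0,0,0],[0,0,0],1],[[0,0,0],[0,0,0],1],[[0,0,0],[0,0,0],1]]' 20
python3 - <<'E'
from h import *
to(BAR,BX)
# arc table: cumulative (dx,dz) in mm relative to closed, for bar about pin
for a in range(0,105,7):
    f=lambda a:np.array([-122*np.cos(a)+46*np.sin(a),122*np.sin(a)+46*np.cos(a)])
    u=(f(np.radians(a+7))-f(np.radians(a)))/40; print(a,np.round(u,3), (f(np.radians(a))-f(0)).round(1))
E
```

```text
time: 5.15
ee_pos: [0.473, -0.2051, 0.1226]
eef_rot: [0.662, 0.749, 0.0, -0.0]
force: [1.6, 0.3, -0.5]
grip_width: 0.099
grasp_force: 20.0
t 5.15 grasp [ 0.473  -0.2051  0.1416] toolz [-0.      0.0001 -1.    ] tooly [0.9924 0.1228 0.    ] F [ 1.6412  0.3126 -0.4603] w 9.314485528329932 gf 19.997998774051666
 shift units [ 0.0024 -0.0006  0.0033]
 turn units [ 0.0001 -0.0006 -0.0361]
0 [0.163 0.363] [0. 0.]
7 [0.206 0.341] [ 6.5 14.5]
14 [0.246 0.313] [14.8 28.1]
21 [0.282 0.281] [24.6 40.7]
28 [0.314 0.244] [35.9 51.9]
35 [0.342 0.204] [48.4 61.7]
42 [0.364 0.161] [62.1 69.8]
49 [0.381 0.115] [76.7 76.3]
56 [0.392 0.068] [91.9 80.9]
63 [0.397 0.02 ] [107.6  83.6]
70 [ 0.397 -0.029] [123.5  84.4]
77 [ 0.39  -0.077] [139.4  83.2]
84 [ 0.378 -0.124] [155.   80.1]
91 [ 0.36  -0.169] [170.1  75.2]
98 [ 0.337 -0.212] [184.5  68.4]
```

Gripped. Next I raise the lid along the arc, about 3.5° per row, checking the force.

```bash
python3 -m creep '[[[0,0.08,-0.18],[0,0,0],1],[[0,0.08,-0.18],[0,0,0],1],[[0,0.1,-0.17],[0,0,0],1],[[0,0.1,-0.17],[0,0,0],1],[[0,0.12,-0.16],[0,0,0],1],[[0,0.13,-0.16],[0,0,0],1],[[0,0.14,-0.14],[0,0,0],1],[[0,0.14,-0.14],[0,0,0],1],[[0,0.155,-0.12],[0,0,0],1],[[0,0.155,-0.12],[0,0,0],1]]'
python3 - <<'E'
from h import *
to(None)
d=cam("side");cv2.imwrite("pics/s1.png",cv2.resize(d["frame"][120:290,150:340,::-1],(760,680))[:600])
E
```

```text
time: 5.98
ee_pos: [0.5212, -0.1992, 0.1846]
eef_rot: [0.662, 0.749, -0.0, -0.0]
force: [-0.0, -0.6, -5.7]
grip_width: 0.101
grasp_force: 20.0
t 5.9833 grasp [ 0.5212 -0.1992  0.2036] toolz [-0.0003  0.0001 -1.    ] tooly [ 0.9925  0.1226 -0.0003] F [-0.0298 -0.6122 -5.6883] w 9.540172259069038 gf 19.994696080684662
```

View pics/s1.png

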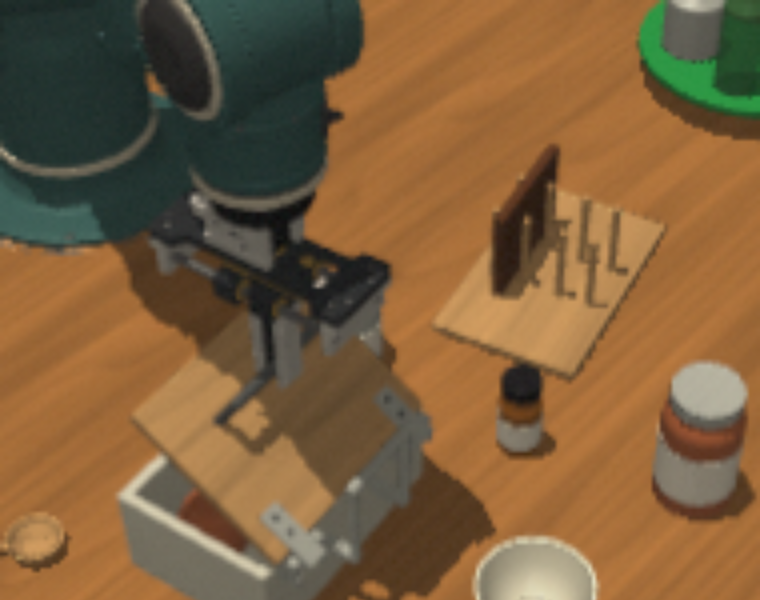

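The lid is about 35° open, held at the bar in the middle of the picture (270,380), with its forks still on the pins. I'll continue.

```bash
python3 -m creep '[[[0,0.17,-0.1],[0,0,0],1],[[0,0.17,-0.1],[0,0,0],1],[[0,0.18,-0.08],[0,0,0],1],[[0,0.18,-0.08],[0,0,0],1],[[0,0.19,-0.06],[0,0,0],1],[[0,0.19,-0.06],[0,0,0],1],[[0,0.195,-0.035],[0,0,0],1],[[0,0.195,-0.035],[0,0,0],1],[[0,0.2,-0.01],[0,0,0],1],[[0,0.2,-0.01],[0,0,0],1]]'
python3 -c "
from h import *
to(None)"
python3 -m creep '[[[0,0.2,0.01],[0,0,0],1],[[0,0.2,0.02],[0,0,0],1],[[0,0.195,0.035],[0,0,0],1],[[0,0.195,0.035],[0,0,0],1],[[0,0.19,0.06],[0,0,0],1],[[0,0.19,0.06],[0,0,0],1],[[0,0.09,0.04],[0,0,0],1],[[0,0.09,0.04],[0,0,0],1],[[0,0,0],[0,0,0],1],[[0,0,0],[0,0,0],1]]'
python3 -c "
from h import *
to(None)"
```

```text
time: 6.87
ee_pos: [0.5959, -0.1899, 0.2071]
eef_rot: [0.662, 0.749, 0.0, 0.0]
force: [-1.9, -1.0, 2.8]
grip_width: 0.099
grasp_force: 20.0
t 6.8667 grasp [ 0.5959 -0.1899  0.2261] toolz [ 0.0003  0.0001 -1.    ] tooly [0.9924 0.1228 0.0003] F [-1.9339 -1.01    2.7787] w 9.277594302740052 gf 19.9994096159935
time: 7.7
ee_pos: [0.6485, -0.1833, 0.1949]
eef_rot: [0.662, 0.749, 0.0, -0.0]
force: [-0.8, -0.0, -0.3]
grip_width: 0.1
grasp_force: 20.0
t 7.7 grasp [ 0.6485 -0.1833  0.2139] toolz [-0.0002  0.0003 -1.    ] tooly [ 0.9924  0.1229 -0.0001] F [-0.7965 -0.024  -0.2677] w 9.393441630716453 gf 20.003085136413574
```

```bash
python3 -m creep '[[[0,0.05,0.025],[0,0,0],1],[[0,0.05,0.025],[0,0,0],1],[[0,0.04,0.02],[0,0,0],1],[[0,0.02,0.01],[0,0,0],1],[[0,0.02,0.01],[0,0,0],1],[[0,0,0],[0,0,0],1],[[0,0,0],[0,0,0],1],[[0,0,0],[0,0,0],1],[[0,0,0],[0,0,0],1],[[0,0,0],[0,0,0],1]]'
python3 - <<'E'
from h import *
to(None)
d=cam("side");cv2.imwrite("pics/s2.png",cv2.resize(d["frame"][120:270,170:340,::-1],(680,600)))
E
```

```text
time: 8.53
ee_pos: [0.6556, -0.1826, 0.1914]
eef_rot: [0.662, 0.749, -0.0, -0.0]
force: [-0.1, -1.2, 0.7]
grip_width: 0.099
grasp_force: 20.0
t 8.5333 grasp [ 0.6556 -0.1826  0.2104] toolz [-0.0001  0.     -1.    ] tooly [ 0.9925  0.1226 -0.0001] F [-0.1444 -1.2124  0.6805] w 9.281654836760591 gf 19.99854862689972
```

View pics/s2.png

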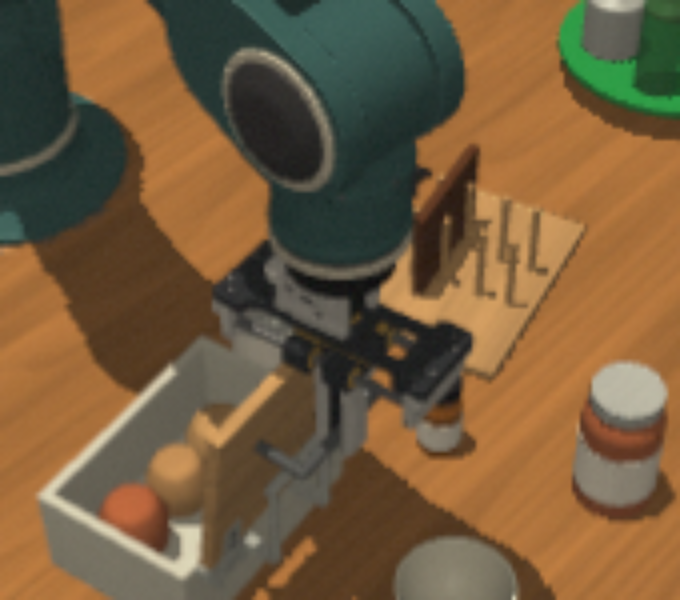

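The lid is about 98° open, by the rail, with the box contents visible. I'll nudge 1.5 mm more, then open partly (30 mm, since the lid face is about 34 mm away) and rise.

```bash
python3 -m creep '[[[0,0.02,0.01],[0,0,0],1],[[0,0.02,0.01],[0,0,0],1],[[0,0,0],[0,0,0],1],[[0,0,0],[0,0,0],1],[[0,0,0],[0,0,0],0.7],[[0,0,0],[0,0,0],0.5],[[0,0,0],[0,0,0],0.4],[[0,0,0],[0,0,0],0.4],[[0,0,0],[0,0,0],0.4],[[0,0,0],[0,0,0],0.4]]'
python3 -c "
from h import *
to(None)"
python3 -m creep '[[[0,0.05,-0.1],[0,0,0],0.4],[[0,0.05,-0.2],[0,0,0],0.4],[[0,0,-0.3],[0,0,0],0.4],[[0,0,-0.4],[0,0,0],0.4],[[0,0,-0.5],[0,0,0],0.4],[[0,0,-0.5],[0,0,0],0.4],[[0,0,-0.5],[0,0,0],0.4],[[0,0,-0.5],[0,0,0],0.4],[[0,0,-0.5],[0,0,0],0.4],[[0,0,-0.5],[0,0,0],0.4]]'
python3 -c "
from h import *
to(None)"
```

```text
time: 9.42
ee_pos: [0.6572, -0.1823, 0.1906]
eef_rot: [0.662, 0.749, 0.0, -0.0]
force: [0.1, -0.2, -0.0]
grip_width: 0.298
grasp_force: 0.0
t 9.4167 grasp [ 0.6572 -0.1823  0.2096] toolz [ 0.      0.0001 -1.    ] tooly [0.9924 0.1227 0.    ] F [ 0.1497 -0.2034 -0.0433] w 28.02947516357589 gf 0.0
time: 10.25
ee_pos: [0.6611, -0.1817, 0.3531]
eef_rot: [0.662, 0.749, 0.0, 0.0]
force: [-0.2, -0.1, -0.1]
grip_width: 0.299
grasp_force: 0.0
t 10.25 grasp [ 0.6611 -0.1817  0.3721] toolz [ 0.0011 -0.0001 -1.    ] tooly [0.9924 0.1229 0.0011] F [-0.2088 -0.0535 -0.1004] w 28.126758167597366 gf 0.0
```

```bash
python3 -m creep '[[[0.3,0,-0.2],[0,0,0],0.4],[[0.6,0,-0.2],[0,0,0],0.2],[[0.7,0,0],[0,0,0],-0.1],[[0.7,0,0],[0,0,0],-0.1],[[0.7,0,0],[0,0,0],-0.1],[[0.7,0,0],[0,0,0],-0.1],[[0.7,0,0],[0,0,0],-0.1],[[0.7,0,0],[0,0,0],-0.1],[[0.6,0,0],[0,0,0],-0.1],[[0.3,0,0],[0,0,0],-0.1]]'
python3 - <<'E'
from h import *
import pickle
to(None)
D={n:cam(n) for n in("side","top")}; pickle.dump(D,open("d1.pkl","wb"))
def crop(n,x0,y0,w,hh,s):
    f=D[n]["frame"][y0:y0+hh,x0:x0+w,::-1]
    g=cv2.resize(f,(int(w*s),int(hh*s)),interpolation=cv2.INTER_CUBIC)
    for x in range((x0+9)//10*10,x0+w,10):
        c=int((x-x0+.5)*s); cv2.line(g,(c,0),(c,5),(0,0,255),1); cv2.putText(g,str(x),(c-9,15),0,.32,(0,0,0),1)
    for y in range((y0+9)//10*10,y0+hh,10):
        c=int((y-y0+.5)*s); cv2.line(g,(0,c),(5,c),(0,0,255),1); cv2.putText(g,str(y),(7,c+4),0,.32,(0,0,0),1)
    return g
a=crop("top",275,110,95,100,4); b=crop("side",180,140,105,140,4)
g=np.zeros((600,800,3),np.uint8); g[:400,:380]=a; g[:560,380:800]=b
cv2.imwrite("pics/e1.png",g)
E
```

```text
time: 11.08
ee_pos: [0.6306, 0.0607, 0.3672]
eef_rot: [0.661, 0.751, 0.0, -0.0]
force: [-0.4, -0.1, 0.8]
grip_width: 0.547
grasp_force: 0.0
t 11.0833 grasp [0.6306 0.0607 0.3862] toolz [ 0.0003  0.001  -1.    ] tooly [0.9919 0.1267 0.0004] F [-0.4406 -0.06    0.7589] w 51.3808100212813 gf 0.0
```

View pics/e1.png

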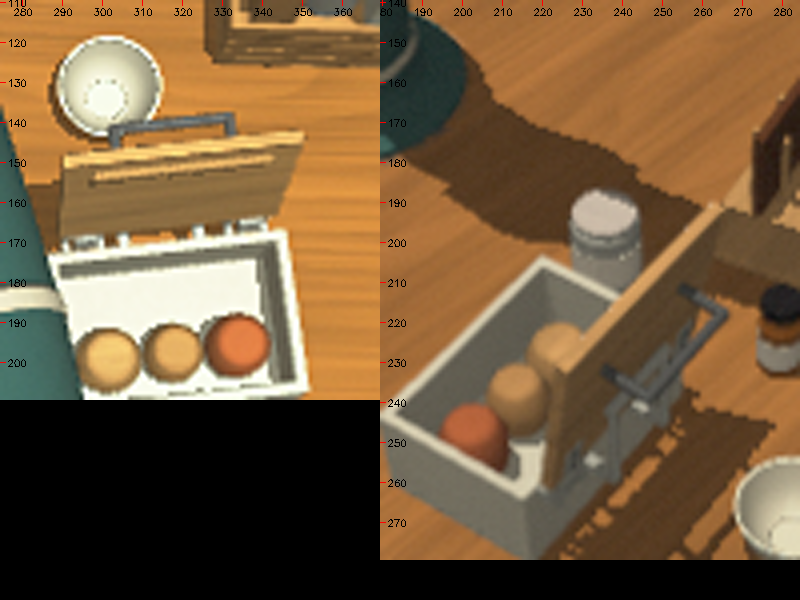

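The lid rests open on the rail by itself. The upper edge runs (65,160)-(303,137) in the top crop and (717,207)-(560,367) in the side crop.

Run:
```python
from h import *
import pickle
D=pickle.load(open("d1.pkl","rb"));T,S=D["top"],D["side"]
t=lambda u,v:(275+u/4-.5,110+v/4-.5)
s=lambda u,v:(180+(u-380)/4-.5,140+v/4-.5)
a,e1=tri(T,t(65,160),S,s(717,207));b,e2=tri(T,t(303,137),S,s(560,367))
d=a-b;print(a,e1,b,e2,np.linalg.norm(d),np.degrees(np.arctan2(-d[0],d[1])),(a+b)/2)
for p in[(65,160),(303,137)]:print(onz(T,*t(*p),.265))
print("bar",tri(T,t(113,131),S,s(722,315)),tri(T,t(231,119),S,s(645,398)))
E=np.array([.6175,-.187,.265]); print("pred",E,proj(T,E),(np.array(t(65,160))+t(303,137))/2)
```

```text
[ 0.6096 -0.0897  0.2602] 0.0005557178618372001 [ 0.6337 -0.2857  0.2622] 0.0017003556646742696 0.19745535885217083 6.995812486403781 [ 0.6216 -0.1877  0.2612]
[ 0.6081 -0.0896  0.265 ]
[ 0.6323 -0.2858  0.265 ]
bar (array([ 0.6516, -0.1332,  0.2039]), np.float64(0.0021008335535056344)) (array([ 0.6641, -0.2341,  0.2065]), np.float64(0.0025513668145731396))
pred [ 0.6175 -0.187   0.265 ] [320.36   147.4052] [320.5   146.625]
```

```bash
cat >> h.py <<'E'
E0=np.array([.6195,-.1873,.2645])
def tip(p,yaw,tilt,back=0.):
    """grasp point p, tool z = down tilted by tilt deg towards -yaw dir"""
    o=arm.get_obs(); M=R.from_quat(o["eef_rot"]).as_matrix(); g=o["ee_pos"]-.019*M[:,2]
    a=np.radians(tilt); x=np.array([-np.sin(yaw),np.cos(yaw),0]); z=np.array([-np.sin(a)*np.cos(yaw),-np.sin(a)*np.sin(yaw),-np.cos(a)])
    W=np.c_[x,np.cross(z,x),z]; tv=R.from_matrix(M.T@W).as_rotvec()/.12
    q=np.array(p)-back*z
    print("t",round(o["time"],2),"g",g,"z",M[:,2],"F",o["force"],"T",o["ft_torque"],"w",o["grip_width"]*94,"gf",o["grasp_force"])
    print(" shift units (tool now)",M.T@(q-g)/.04,"turn",tv," shift of TCP now if turned in place:",M.T@(q-.019*-z*-1*0-(o["ee_pos"]-.019*z))/.04)
    return q
E
python3 -c "
from h import *
u=np.array([np.sin(.1396)*np.cos(BX),np.sin(.1396)*np.sin(BX),np.cos(.1396)])
tip(E0-.014*u,BX,8,.07)"
```

```text
t 11.18 g [0.6311 0.0592 0.3861] z [ 0.0003  0.0006 -1.    ] F [ 1.3285 -1.1399  1.0361] T [-0.0803 -0.1399 -0.0438] w 51.96004137620135 gf 0.0
 shift units (tool now) [-6.0783 -0.8719  1.6492] turn [ 1.1669 -0.0051 -0.005 ]  shift of TCP now if turned in place: [-6.0786 -0.9382  1.6446]
```

```bash
python3 -m creep '[[[-0.3,-0.1,0.1],[0,0,0],-0.2],[[-0.6,-0.1,0.15],[0,0,0],-0.2],[[-0.7,-0.1,0.15],[0,0,0],-0.2],[[-0.7,-0.1,0.15],[0,0,0],-0.2],[[-0.7,-0.1,0.15],[0,0,0],-0.2],[[-0.7,-0.1,0.15],[0,0,0],-0.2],[[-0.7,-0.1,0.15],[0,0,0],-0.2],[[-0.7,-0.1,0.2],[0,0,0],-0.2],[[-0.6,-0.1,0.2],[0,0,0],-0.2],[[-0.38,-0.05,0.2],[0,0,0],-0.2]]'
python3 -m creep '[[[0,0,0],[0.4,0,0],-0.2],[[0,0,0],[0.4,0,0],-0.2],[[0,0,0],[0.36,0,0],-0.2],[[0,0,0],[0,0,0],-0.2],[[0,0,0],[0,0,0],-0.2],[[0,0,0],[0,0,0],-0.2],[[0,0,0],[0,0,0],-0.2],[[0,0,0],[0,0,0],-0.2],[[0,0,0],[0,0,0],-0.2],[[0,0,0],[0,0,0],-0.2]]'
python3 -c "
from h import *
u=np.array([np.sin(.1396)*np.cos(BX),np.sin(.1396)*np.sin(BX),np.cos(.1396)])
tip(E0-.014*u,BX,8)"
```

```text
time: 12.02
ee_pos: [0.6225, -0.1952, 0.3017]
eef_rot: [0.664, 0.748, -0.001, 0.0]
force: [-0.7, -0.3, 0.1]
grip_width: 0.601
grasp_force: 0.0
time: 12.85
ee_pos: [0.6237, -0.1899, 0.3029]
eef_rot: [0.661, 0.747, -0.052, -0.046]
force: [0.6, 0.1, -0.8]
grip_width: 0.603
grasp_force: 0.0
t 12.85 g [ 0.6263 -0.1895  0.3217] z [-0.1372 -0.0171 -0.9904] F [ 0.5852  0.0977 -0.8314] T [-0.0064 -0.1991  0.0098] w 56.639199493344364 gf 0.0
 shift units (tool now) [0.0768 0.0362 1.7882] turn [ 0.0073 -0.0036 -0.0386]  shift of TCP now if turned in place: [0.0766 0.0358 1.7882]
```

```bash
python3 -m creep '[[[0.08,0.04,0.2],[0,0,-0.04],-0.2],[[0,0,0.3],[0,0,0],-0.2],[[0,0,0.3],[0,0,0],-0.2],[[0,0,0.3],[0,0,0],-0.2],[[0,0,0.25],[0,0,0],-0.2],[[0,0,0.2],[0,0,0],-0.2],[[0,0,0.15],[0,0,0],-0.2],[[0,0,0.09],[0,0,0],-0.2],[[0,0,0],[0,0,0],0.2],[[0,0,0],[0,0,0],0.4]]' 8
python3 -m creep '[[[0,0,0],[0,0,0],0.5],[[0,0,0],[0,0,0],0.6],[[0,0,0],[0,0,0],0.7],[[0,0,0],[0,0,0],0.8],[[0,0,0],[0,0,0],1],[[0,0,0],[0,0,0],1],[[0,0,0],[0,0,0],1],[[0,0,0],[0,0,0],1],[[0,0,0],[0,0,0],1],[[0,0,0],[0,0,0],1]]' 8
python3 -m creep '[[[0,0,0],[0,0,0],1],[[0,0,0],[0,0,0],1],[[0,0,0],[0,0,0],1],[[0,0,0],[0,0,0],1],[[0,0,0],[0,0,0],1],[[0,0,0],[0,0,0],1],[[0,0,0],[0,0,0],1],[[0,0,0],[0,0,0],1],[[0,0,0],[0,0,0],1],[[0,0,0],[0,0,0],1]]' 50
python3 -c "
from h import *
tip(E0,BX,0)"
```

```text
time: 13.68
ee_pos: [0.6153, -0.1876, 0.2317]
eef_rot: [0.659, 0.749, -0.052, -0.046]
force: [-0.7, -0.3, -0.4]
grip_width: 0.494
grasp_force: 0.0
time: 14.52
ee_pos: [0.6153, -0.1875, 0.2316]
eef_rot: [0.659, 0.749, -0.052, -0.046]
force: [0.3, -0.1, 4.1]
grip_width: 0.198
grasp_force: 8.0
time: 15.35
ee_pos: [0.6147, -0.1876, 0.2317]
eef_rot: [0.659, 0.749, -0.052, -0.047]
force: [-3.8, -0.5, 8.1]
grip_width: 0.19
grasp_force: 50.0
t 15.35 g [ 0.6173 -0.1873  0.2505] z [-0.1388 -0.0171 -0.9902] F [-3.798  -0.5485  8.0613] T [-0.0633  1.5384  0.024 ] w 17.872908785513008 gf 50.00021159648895
 shift units (tool now) [-0.0062  0.0041 -0.3539] turn [-1.1694 -0.0055  0.002 ]  shift of TCP now if turned in place: [-0.0065  0.0705 -0.3586]
```

The opening is 17.9 mm, so the pads hold the panel together with its under-rib. That's a firm flat hold. Next I swing the lid upright about the pins.

```bash
python3 -m creep '[[[0,-0.06,0],[-0.146,0,0],1],[[0,-0.06,0],[-0.146,0,0],1],[[0,-0.06,0],[-0.146,0,0],1],[[0,-0.06,0],[-0.146,0,0],1],[[0,-0.06,0],[-0.146,0,0],1],[[0,-0.06,0],[-0.146,0,0],1],[[0,-0.06,0],[-0.146,0,0],1],[[0,-0.06,0],[-0.146,0,0],1],[[0,0,0],[0,0,0],1],[[0,0,0],[0,0,0],1]]' 55
python3 - <<'E'
from h import *
tip(E0,BX,0)
d=cam("side");cv2.imwrite("pics/s3.png",cv2.resize(d["frame"][140:290,170:340,::-1],(680,600)))
E
```

```text
time: 16.18
ee_pos: [0.596, -0.1903, 0.2331]
eef_rot: [0.661, 0.751, 0.0, 0.0]
force: [-1.9, -1.2, 3.9]
grip_width: 0.184
grasp_force: 55.0
t 16.18 g [ 0.596  -0.1903  0.2521] z [ 0.0008  0.0005 -1.    ] F [-1.9303 -1.2476  3.8691] T [-0.3253  0.5814 -0.0453] w 17.28348264882571 gf 54.996464252471924
 shift units (tool now) [-0.0005  0.5935 -0.3095] turn [ 0.0075 -0.0035 -0.0008]  shift of TCP now if turned in place: [-0.0007  0.593  -0.3095]
```

View pics/s3.png

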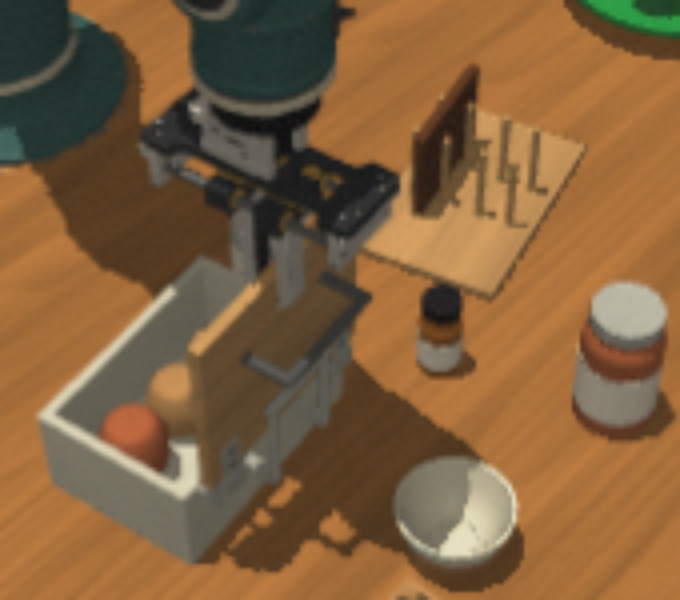

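The lid is upright over the pins with small forces. I'll lift it straight up slowly.

```bash
python3 -m creep '[[[0,0,-0.02],[0,0,0],1],[[0,0,-0.04],[0,0,0],1],[[0,0,-0.05],[0,0,0],1],[[0,0,-0.05],[0,0,0],1],[[0,0,-0.05],[0,0,0],1],[[0,0,-0.05],[0,0,0],1],[[0,0,-0.05],[0,0,0],1],[[0,0,-0.04],[0,0,0],1],[[0,0,0],[0,0,0],1],[[0,0,0],[0,0,0],1]]' 55
python3 -c "
from h import *
tip(E0,BX,0)"
python3 -m creep '[[[0,0,-0.03],[0,0,0],1],[[0,0,-0.05],[0,0,0],1],[[0,0,-0.07],[0,0,0],1],[[0,0,-0.1],[0,0,0],1],[[0,0,-0.12],[0,0,0],1],[[0,0,-0.12],[0,0,0],1],[[0,0,-0.1],[0,0,0],1],[[0,0,-0.06],[0,0,0],1],[[0,0,0],[0,0,0],1],[[0,0,0],[0,0,0],1]]'
python3 -c "
from h import *
tip(E0,BX,0)"
```

```text
time: 17.07
ee_pos: [0.5964, -0.19, 0.2472]
eef_rot: [0.661, 0.751, 0.001, 0.0]
force: [-0.3, 0.6, -4.0]
grip_width: 0.184
grasp_force: 55.0
t 17.07 g [ 0.5964 -0.19    0.2662] z [ 0.0014  0.0008 -1.    ] F [-0.3376  0.5578 -4.0455] T [ 0.0151 -0.0734  0.0447] w 17.32162627851573 gf 54.99481201171875
 shift units (tool now) [-0.0068  0.5821  0.0426] turn [ 0.0123 -0.0053  0.0025]  shift of TCP now if turned in place: [-0.0072  0.5814  0.0426]
time: 17.9
ee_pos: [0.5962, -0.19, 0.273]
eef_rot: [0.661, 0.751, 0.001, 0.0]
force: [-0.3, 0.2, -5.2]
grip_width: 0.182
grasp_force: 55.0
t 17.9 g [ 0.5961 -0.19    0.292 ] z [ 0.0009  0.0008 -1.    ] F [-0.3466  0.1921 -5.1559] T [-0.0515 -0.0335 -0.0281] w 17.062620271428816 gf 54.994908571243286
 shift units (tool now) [-0.0075  0.5872  0.6884] turn [ 0.008  -0.0058  0.0026]  shift of TCP now if turned in place: [-0.0078  0.5868  0.6884]
```

The lid is free of the pins. Now up another 60 mm, then across with gentle ramps.

```bash
python3 -m creep '[[[0,0,-0.05],[0,0,0],1],[[0,0,-0.1],[0,0,0],1],[[0,0,-0.2],[0,0,0],1],[[0,0,-0.3],[0,0,0],1],[[0,0,-0.3],[0,0,0],1],[[0,0,-0.3],[0,0,0],1],[[0,0,-0.2],[0,0,0],1],[[0.05,0,-0.1],[0,0,0],1],[[0.1,0,-0.05],[0,0,0],1],[[0.15,0,0],[0,0,0],1]]'
python3 -m creep '[[[0.2,0,0],[0,0,0],1],[[0.25,0,0],[0,0,0],1],[[0.3,0,0],[0,0,0],1],[[0.35,0,0],[0,0,0],1],[[0.4,0,0],[0,0,0],1],[[0.4,0,0],[0,0,0],1],[[0.4,0,0],[0,0,0],1],[[0.4,-0.05,0],[0,0,0],1],[[0.4,-0.1,0],[0,0,0],1],[[0.4,-0.1,0],[0,0,0],1]]'
python3 -m creep '[[[0.4,-0.1,0],[0,0,0],1],[[0.4,-0.05,0],[0,0,0],1],[[0.4,0,0],[0,0,0],1],[[0.4,0,0],[0,0,0],1],[[0.4,0,0],[0,0,0],1],[[0.4,0,0],[0,0,0],1],[[0.4,0,0],[0,0,0],1],[[0.4,0,0],[0,0,0],1],[[0.4,0,0],[0,0,0],1],[[0.4,0,0],[0,0,0],1]]'
python3 -c "
from h import *
print(tip([.530,.199,.34],np.radians(13.7),0))"
```

```text
time: 18.73
ee_pos: [0.5945, -0.1781, 0.3371]
eef_rot: [0.661, 0.751, 0.001, 0.0]
force: [0.4, 0.4, -5.5]
grip_width: 0.186
grasp_force: 55.0
time: 19.57
ee_pos: [0.5661, -0.0387, 0.3371]
eef_rot: [0.66, 0.751, 0.001, -0.0]
force: [-0.7, 1.0, -3.5]
grip_width: 0.183
grasp_force: 55.0
time: 20.4
ee_pos: [0.5397, 0.1187, 0.3373]
eef_rot: [0.661, 0.751, 0.001, 0.0]
force: [0.4, -0.3, -4.9]
grip_width: 0.182
grasp_force: 55.0
t 20.4 g [0.5397 0.1187 0.3563] z [ 0.001   0.0006 -1.    ] F [ 0.4243 -0.3016 -4.8561] T [-0.0152 -0.0913  0.0161] w 17.072584276824834 gf 54.99328315258026
 shift units (tool now) [2.0211 0.0152 0.4088] turn [ 0.0089 -0.0034 -0.9289]  shift of TCP now if turned in place: [2.0209 0.0147 0.4088]
[0.53  0.199 0.34 ]
```

```bash
python3 -m creep '[[[0.37,0,0],[0,0,0],1],[[0.34,0,0],[0,0,0],1],[[0.3,0,0],[0,0,0],1],[[0.27,0,0],[0,0,0],1],[[0.22,0,0],[0,0,0],1],[[0.18,0,0],[0,0,0],1],[[0.14,0,0],[0,0,0],1],[[0.1,0,0],[0,0,0],1],[[0.06,0,0],[0,0,0],1],[[0.03,0,0],[0,0,0],1]]'
python3 -m creep '[[[0,0,0],[0,0,-0.05],1],[[0,0,0],[0,0,-0.1],1],[[0,0,0],[0,0,-0.15],1],[[0,0,0],[0,0,-0.17],1],[[0,0,0],[0,0,-0.17],1],[[0,0,0],[0,0,-0.14],1],[[0,0,0],[0,0,-0.1],1],[[0,0,0],[0,0,-0.05],1],[[0,0,0],[0,0,0],1],[[0,0,0],[0,0,0],1]]'
python3 - <<'E'
from h import *
import pickle
print(tip([.530,.199,.178],np.radians(13.7),0))
D={n:cam(n) for n in("side","top")}; pickle.dump(D,open("d2.pkl","wb"))
f=D["top"]["frame"][120:240,165:265,::-1]; a=cv2.resize(f,(400,480),interpolation=cv2.INTER_CUBIC)
f=D["side"]["frame"][80:230,225:325,::-1]; b=cv2.resize(f,(400,600),interpolation=cv2.INTER_CUBIC)
g=np.zeros((600,800,3),np.uint8); g[:480,:400]=a; g[:,400:]=b
cv2.imwrite("pics/e2.png",g)
E
```

```text
time: 21.23
ee_pos: [0.5303, 0.1972, 0.3372]
eef_rot: [0.661, 0.751, 0.001, 0.0]
force: [-0.9, -0.2, -4.6]
grip_width: 0.185
grasp_force: 55.0
time: 22.07
ee_pos: [0.5303, 0.1971, 0.3373]
eef_rot: [0.618, 0.786, 0.001, 0.0]
force: [0.3, -0.2, -4.3]
grip_width: 0.182
grasp_force: 55.0
t 22.07 g [0.5303 0.1971 0.3563] z [ 0.0009  0.0009 -1.    ] F [ 0.3487 -0.1851 -4.3134] T [-0.0241 -0.019   0.0339] w 17.111749897594425 gf 54.99368369579315
 shift units (tool now) [0.0458 0.0006 4.4569] turn [ 0.0087 -0.0052  0.0003]  shift of TCP now if turned in place: [0.0455 0.0001 4.4569]
[0.53  0.199 0.178]
```

View pics/e2.png

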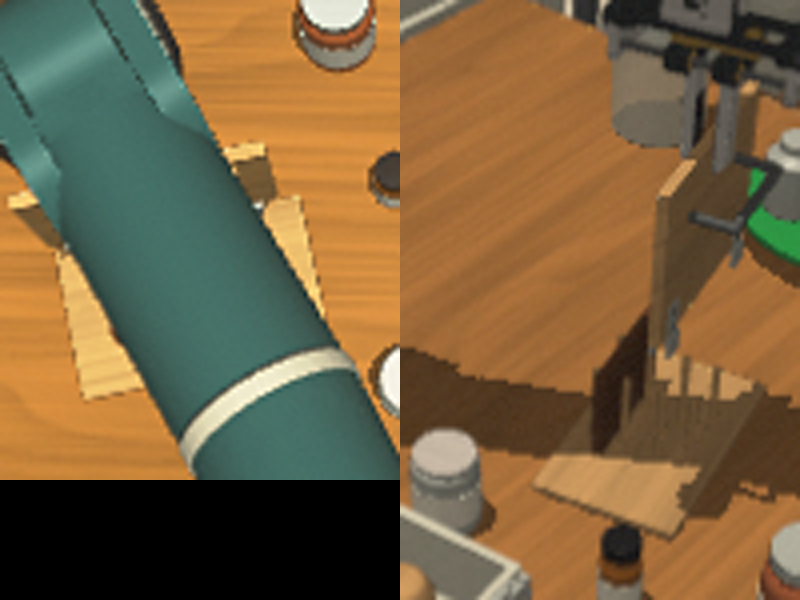

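Top crop: lid's upper edge ends show at (266,150) and (10,202). Side crop: near end of the upper edge (665,198), panel bottom (655,346), with dowels below it around (690,390). I'll compute the lid's offset and the slot centre.

Run:
```python
from h import *
import pickle
D=pickle.load(open("d2.pkl","rb"));T,S=D["top"],D["side"]
D0=pickle.load(open("d0.pkl","rb"));T0,S0=D0["top"],D0["side"]
t=lambda u,v:(165+u/4-.5,120+v/4-.5)
s=lambda u,v:(225+(u-400)/4-.5,80+v/4-.5)
a,e=tri(T,t(266,150),S,s(665,198));print("edge -y",a,e)
b,e=tri(T,t(274,196),S,s(654,346));print("bottom -y (-x face)",b,e)
for p in[(266,150),(10,202)]:print("top edge on .370",onz(T,*t(*p),.370))
ex=np.array([np.cos(np.radians(13.7)),np.sin(np.radians(13.7)),0]);ey=np.array([-ex[1],ex[0],0])
g=np.array([.5303,.1971,.3563]);print("rel grasp: edge",(a-g)@ex,(a-g)@ey,"bottom",(b-g)@ex,(b-g)@ey)
s0=lambda u,v:(175+u/4.5-.5,150+v/4.5-.5)
t0=lambda u,v:(172+u/4.34-.5,148+v/4.34-.5)
for z,ps in[(.012,[(543,158),(578,168),(516,192),(550,207)]),(.095,[(545,90),(580,103),(517,125),(552,142)])]:
    q=np.array([onz(S0,*s0(*p),z) for p in ps]);print("dowels side",z,q.mean(0),np.linalg.norm(q[0]-q[1]),np.linalg.norm(q[0]-q[2]))
sl=np.array([.5308,.1980])
for z in(.012,.095):
  print("pred dowels in topz crop",z,[((proj(T0,[*(sl+dx*ex[:2]+dy*ey[:2]),z])-[172,148]+.5)*4.34).round(0) for dx in(.016,-.016) for dy in(.028,-.028)])
```

```text
edge -y [0.5561 0.1003 0.3655] 0.005806240084518471
bottom -y (-x face) [0.5538 0.1035 0.2081] 0.0038127964517215163
top edge on .370 [0.5529 0.0979 0.37  ]
top edge on .370 [0.5081 0.2917 0.37  ]
rel grasp: edge 0.002171374308782281 -0.1001688751928294 bottom 0.000634191834278635 -0.09648506400234295
dowels side 0.012 [0.5317 0.2027 0.012 ] 0.03298115214234275 0.05149679534786863
dowels side 0.095 [0.5326 0.195  0.095 ] 0.03344843395448712 0.052773823450038886
pred dowels in topz crop 0.012 [array([137., 150.]), array([199., 137.]), array([144., 185.]), array([206., 172.])]
pred dowels in topz crop 0.095 [array([124., 132.]), array([189., 118.]), array([131., 168.]), array([197., 154.])]
```

The lid sits about 1–3 mm to +x of the grasp centre and the slot is at about (0.531,0.198), with the dowel projections agreeing. I'll lower it to just above the dowels, then enter slowly while watching the force.

```bash
python3 -m creep '[[[0,-0.03,0.1],[0,0,0],1],[[0,0,0.2],[0,0,0],1],[[0,0,0.3],[0,0,0],1],[[0,0,0.4],[0,0,0],1],[[0,0,0.4],[0,0,0],1],[[0,0,0.4],[0,0,0],1],[[0,0,0.3],[0,0,0],1],[[0,0,0.25],[0,0,0],1],[[0,0,0.15],[0,0,0],1],[[0,0,0.1],[0,0,0],1]]'
python3 -m creep '[[[0,0,0.05],[0,0,0],1],[[0,0,0.05],[0,0,0],1],[[0,0,0.05],[0,0,0],1],[[0,0,0.05],[0,0,0],1],[[0,0,0.05],[0,0,0],1],[[0,0,0.05],[0,0,0],1],[[0,0,0.05],[0,0,0],1],[[0,0,0.05],[0,0,0],1],[[0,0,0],[0,0,0],1],[[0,0,0],[0,0,0],1]]'
python3 -c "
from h import *
print(tip([.5291,.1975,.178],np.radians(13.7),0))"
```

```text
time: 23.0
ee_pos: [0.529, 0.1969, 0.2325]
eef_rot: [0.618, 0.787, 0.0, -0.0]
force: [0.4, 0.2, -4.3]
grip_width: 0.187
grasp_force: 55.0
time: 23.83
ee_pos: [0.5292, 0.1969, 0.2172]
eef_rot: [0.618, 0.786, 0.001, 0.0]
force: [-0.0, 0.0, -5.1]
grip_width: 0.184
grasp_force: 55.0
t 23.83 g [0.5292 0.1969 0.2362] z [ 0.0007  0.0008 -1.    ] F [-0.0224  0.0459 -5.0518] T [-0.0043 -0.103  -0.0032] w 17.267479147301295 gf 54.99364972114563
 shift units (tool now) [0.0147 0.001  1.4548] turn [ 0.0069 -0.0052  0.0019]  shift of TCP now if turned in place: [0.0144 0.0006 1.4548]
[0.5291 0.1975 0.178 ]
```

```bash
python3 -m creep '[[[0,0,0.05],[0,0,0],1],[[0,0,0.08],[0,0,0],1],[[0,0,0.08],[0,0,0],1],[[0,0,0.08],[0,0,0],1],[[0,0,0.08],[0,0,0],1],[[0,0,0.08],[0,0,0],1],[[0,0,0.08],[0,0,0],1],[[0,0,0.06],[0,0,0],1],[[0,0,0.05],[0,0,0],1],[[0,0,0],[0,0,0],1]]'
python3 -c "
from h import *
tip([.5291,.1975,.178],np.radians(13.7),0)"
python3 -m creep '[[[0,0,0.08],[0,0,0],1],[[0,0,0.08],[0,0,0],1],[[0,0,0.08],[0,0,0],1],[[0,0,0.08],[0,0,0],1],[[0,0,0.08],[0,0,0],1],[[0,0,0.08],[0,0,0],1],[[0,0,0.06],[0,0,0],1],[[0,0,0.05],[0,0,0],1],[[0,0,0],[0,0,0],1],[[0,0,0],[0,0,0],1]]'
python3 -c "
from h import *
tip([.5291,.1975,.178],np.radians(13.7),0)"
```

```text
time: 24.67
ee_pos: [0.5291, 0.1969, 0.1912]
eef_rot: [0.618, 0.786, 0.0, -0.0]
force: [-0.6, 0.4, -4.1]
grip_width: 0.183
grasp_force: 55.0
t 24.67 g [0.5291 0.1969 0.2102] z [ 0.0003  0.0007 -1.    ] F [-0.6224  0.3621 -4.0951] T [-0.0023 -0.104  -0.055 ] w 17.22728082712974 gf 54.99346911907196
 shift units (tool now) [0.015  0.0044 0.8057] turn [ 0.004  -0.0053  0.0021]  shift of TCP now if turned in place: [0.0146 0.0042 0.8057]
time: 25.5
ee_pos: [0.5292, 0.197, 0.168]
eef_rot: [0.618, 0.786, 0.001, 0.0]
force: [0.7, 0.4, -4.1]
grip_width: 0.189
grasp_force: 55.0
t 25.5 g [0.5292 0.197  0.187 ] z [ 0.0007  0.0009 -1.    ] F [ 0.684   0.409  -4.0577] T [-0.0137 -0.09    0.0028] w 17.72924849472454 gf 54.99380171298981
 shift units (tool now) [0.0138 0.0004 0.2255] turn [ 0.0075 -0.0055  0.002 ]  shift of TCP now if turned in place: [ 0.0135 -0.      0.2255]
```

Now ~1 mm steps to contact.

```bash
python3 -m creep '[[[0,0,0.025],[0,0,0],1],[[0,0,0.025],[0,0,0],1],[[0,0,0.025],[0,0,0],1],[[0,0,0.025],[0,0,0],1],[[0,0,0.025],[0,0,0],1],[[0,0,0.025],[0,0,0],1],[[0,0,0.025],[0,0,0],1],[[0,0,0],[0,0,0],1],[[0,0,0],[0,0,0],1],[[0,0,0],[0,0,0],1]]'
python3 -c "
from h import *
tip([.5291,.1975,.178],np.radians(13.7),0)"
```

```text
time: 26.33
ee_pos: [0.5293, 0.197, 0.1611]
eef_rot: [0.618, 0.786, 0.001, 0.0]
force: [0.5, -0.0, -4.3]
grip_width: 0.188
grasp_force: 55.0
t 26.33 g [0.5292 0.197  0.1801] z [ 0.0009  0.0009 -1.    ] F [ 0.5204 -0.0119 -4.2664] T [-0.0218 -0.0684 -0.012 ] w 17.665978246999696 gf 54.99376058578491
 shift units (tool now) [ 0.0137 -0.0004  0.0527] turn [ 0.0086 -0.0055  0.002 ]  shift of TCP now if turned in place: [ 0.0133 -0.0009  0.0527]
```

```bash
python3 -m creep '[[[0,0,0.02],[0,0,0],1],[[0,0,0.02],[0,0,0],1],[[0,0,0.02],[0,0,0],1],[[0,0,0],[0,0,0],1],[[0,0,0],[0,0,0],1],[[0,0,0],[0,0,0],1],[[0,0,0],[0,0,0],1],[[0,0,0],[0,0,0],1],[[0,0,0],[0,0,0],1],[[0,0,0],[0,0,0],1]]'
python3 -c "
from h import *
tip([.5291,.1975,.178],np.radians(13.7),0)"
```

```text
time: 27.17
ee_pos: [0.5299, 0.1969, 0.1597]
eef_rot: [0.618, 0.786, 0.001, 0.001]
force: [-2.2, -3.1, 11.4]
grip_width: 0.185
grasp_force: 55.0
t 27.17 g [0.5299 0.1969 0.1787] z [ 0.0024  0.0008 -1.    ] F [-2.2248 -3.1127 11.3519] T [-0.7651  0.7903 -0.0245] w 17.37603309239047 gf 54.99643564224243
 shift units (tool now) [ 0.0182 -0.0149  0.0183] turn [ 0.0209 -0.0016 -0.0012]  shift of TCP now if turned in place: [ 0.0181 -0.0161  0.0183]
```

Seated at the expected height, since contact came at grasp z 0.179. I'll relieve the push, open slowly and rise.

```bash
python3 -m creep '[[[0,0,-0.02],[0,0,0],1],[[0,0,0],[0,0,0],1],[[0,0,0],[0,0,0],0.62],[[0,0,0],[0,0,0],0.58],[[0,0,0],[0,0,0],0.54],[[0,0,0],[0,0,0],0.5],[[0,0,0],[0,0,0],0.45],[[0,0,0],[0,0,0],0.4],[[0,0,0],[0,0,0],0.3],[[0,0,0],[0,0,0],0.2]]' 15
python3 -m creep '[[[0,0,0],[0,0,0],0.1],[[0,0,0],[0,0,0],0],[[0,0,0],[0,0,0],-0.1],[[0,0,0],[0,0,0],-0.2],[[0,0,0],[0,0,0],-0.2],[[0,0,0],[0,0,0],-0.2],[[0,0,0],[0,0,0],-0.2],[[0,0,0],[0,0,0],-0.2],[[0,0,0],[0,0,0],-0.2],[[0,0,0],[0,0,0],-0.2]]'
python3 -c "
from h import *
tip([.5291,.1975,.178],np.radians(13.7),0)"
```

```text
time: 28.0
ee_pos: [0.5292, 0.1969, 0.1594]
eef_rot: [0.618, 0.786, 0.001, 0.0]
force: [-0.2, -0.9, 0.9]
grip_width: 0.383
grasp_force: 0.0
time: 28.83
ee_pos: [0.5292, 0.197, 0.1595]
eef_rot: [0.618, 0.786, 0.001, 0.0]
force: [-0.6, -0.9, 0.3]
grip_width: 0.599
grasp_force: 0.0
t 28.83 g [0.5292 0.197  0.1785] z [ 0.0008  0.0009 -1.    ] F [-0.5994 -0.933   0.2989] T [-0.0279 -0.0846  0.0041] w 56.283781602736084 gf 0.0
 shift units (tool now) [0.0135 0.0004 0.0113] turn [ 0.0082 -0.0056  0.002 ]  shift of TCP now if turned in place: [ 0.0132 -0.      0.0113]
```

```bash
python3 -m creep '[[[0,0,-0.1],[0,0,0],-0.2],[[0,0,-0.2],[0,0,0],-0.2],[[0,0,-0.3],[0,0,0],-0.2],[[0,0,-0.4],[0,0,0],-0.2],[[0,0,-0.5],[0,0,0],-0.2],[[0,0,-0.6],[0,0,0],-0.2],[[0,0,-0.6],[0,0,0],-0.2],[[0,0,-0.6],[0,0,0],-0.2],[[0,0,-0.5],[0,0,0],-0.2],[[0,0,-0.2],[0,0,0],-0.2]]'
python3 -m creep '[[[-0.3,-0.2,0],[0,0,0],-0.2],[[-0.6,-0.4,0],[0,0,0],-0.2],[[-0.6,-0.6,0],[0,0,0],-0.2],[[-0.6,-0.6,0],[0,0,0],-0.2],[[-0.6,-0.6,0],[0,0,0],-0.2],[[-0.6,-0.6,0],[0,0,0],-0.2],[[-0.6,-0.6,0],[0,0,0],-0.2],[[-0.6,-0.6,0],[0,0,0],-0.2],[[-0.4,-0.4,0],[0,0,0],-0.2],[[-0.2,-0.2,0],[0,0,0],-0.2]]'
python3 - <<'E'
from h import *
to(None)
T=cam("top")["frame"][100:240,165:305,::-1];S=cam("side")["frame"][120:260,220:340,::-1]
g=np.zeros((600,800,3),np.uint8)
g[:400,:400]=cv2.resize(T,(400,400),interpolation=cv2.INTER_CUBIC);g[:467,400:]=cv2.resize(S,(400,467),interpolation=cv2.INTER_CUBIC)
cv2.imwrite("pics/f.png",g)
E
```

```text
time: 29.67
ee_pos: [0.5296, 0.1974, 0.3234]
eef_rot: [0.618, 0.787, 0.002, 0.001]
force: [0.6, -0.0, 0.2]
grip_width: 0.597
grasp_force: 0.0
time: 30.5
ee_pos: [0.3894, -0.0491, 0.3195]
eef_rot: [0.619, 0.786, 0.0, 0.0]
force: [0.3, -0.4, 0.2]
grip_width: 0.598
grasp_force: 0.0
t 30.5 grasp [ 0.3893 -0.0491  0.3385] toolz [ 0.0014  0.0001 -1.    ] tooly [0.9722 0.2343 0.0014] F [ 0.2774 -0.4046  0.2346] w 56.23725181155261 gf 0.0
```

View pics/f.png

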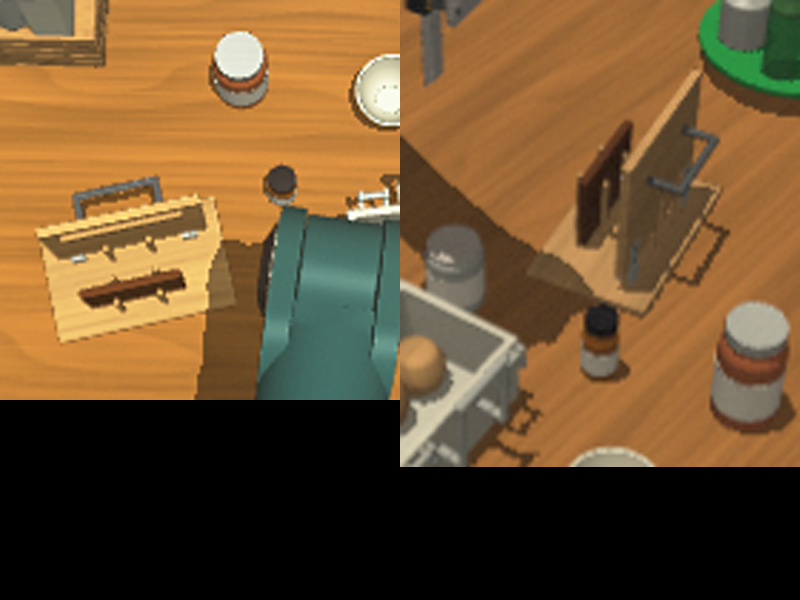

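The lid stands upright in the empty slot, hinge edge down (side crop: edge (700,80)-(630,165), base at (632,285)). The board and other things are untouched and the arm is clear, so I'm handing in.

```bash
python3 -c "
from rig import arm
print(arm.close_job())"
```

```text
the job is handed in; nothing more can be done
None
```

The lid is off the bread box and stands upright, hinge edge down, in the rack's empty slot; I set it down without dropping it, the other objects in the final views look undisturbed, and the job was handed in at about 31 s.

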